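Free the tight locating block from the welding fixture

ROBOT

A 7-joint arm with a two-finger parallel gripper is mounted at the origin on the work surface. World frame = base frame: x ahead of the robot, y to its left, z up, the work surface at z = 0. Lengths are in m, angles in rad, forces in N, time in s.
With the tool pointing down it reaches from about 0.425 to 0.875 m from the base axis. Payload 9.9 kg.
Tool frame: the origin (TCP) lies between the finger pads; the fingertips stand 14 mm ahead of it and the grasp point (between the pads) lies 5 mm behind it; z points along the fingers, y is the line along which they close (so a half turn about z gives the same grasp; the last joint's range is limited). The gripper opens to 85 mm and grips with 20 to 120 N. Pads are 22 mm wide; open, the fingers measure 114 mm over their backs; the gripper's body (76 mm by 85 mm) begins 54 mm behind the grasp point. The pads swing forward as they close: fully open they stand 13 mm farther back than shut.
Start: joints at [-1.271, 0.576, 0.025, 1.437, -0.015, 1.129, -0.057], TCP at [0.253, 0.626, 0.245] pointing down, gripper open.
Joint ranges: [-2.76, 2.76], [-0.34, 2.15], [-1.52, 1.57], [0.19, 2.46], [-1.09, 4.23], [0.17, 1.99], [-2.82, 2.82]. Speed limits (rad/s): [2.22, 2.22, 3.01, 3.01, 3.14, 3.14, 3.14].

INTERFACE

Orientations are given as a unit quaternion [x, y, z, w].
In Python, from station import r gives the robot as it stands. The module is installed in compiled form; this text tells all that it offers.
- The arm moves only by the tool apply_moves, never from a script. Its argument "plan" is a list of rows, each an object with "delta_pos": the shift along the tool's x, y, z in mm, a list of three; "twist": the turn, a rotation vector about the tool's x, y, z in rad, a list of three. In form: [{"delta_pos": [x, y, z], "twist": [ax, ay, az]}, ...]. A call has 1 to 10 rows; each row shifts and turns the commanded pose from where the row before left it, along the tool's axes as they then stand; what a row does not reach is not made up. A row lasts 1/10 s, in which the tool goes at most 50 mm and 8.59 degrees, less where a joint would pass 70% of its speed; a pose out of reach is approached as far as the arm can. A call is refused whole if a number of a shift passes 50 or a number of a turn 0.15, either way. A call with a gripper value outside its range is refused whole. "hand" is the finger opening in mm, from 0 to 85.4, set as the call begins (left out, the last holds). The fingers move at their own pace and stop on an object; "force" is the grip in N (left out, the last holds). Time passes only in rows, so rows that do not move let the fingers close. It gives the time, the measured TCP pose, the force, the opening and the grip force at its end, in the units of the state.
- r.observe(): the state, without advancing time (a new reading comes with each control period).
- r.grab_frame(name): name is "scene" or "top" or "wrist"; returns a dict with "image" (400x640x3 uint8, red, green, blue), "range_z" (400x640 float32, m along the optical axis (not along the pixel's ray), 0 where there is no reading), "K" (3x3 intrinsics, pixels), "R" (3x3) and "t" (3): a world point X has camera coordinates R X + t. Camera axes: x right, y down, z forward; pixel columns grow to the right and rows downward; lengths in m; the calibration is good to about 2 mm. A picture is of the moment at which its call begins.
- r.finish_job(): hands the job in; it is judged then, once.
Trained networks look in the newest picture that a camera, given by its name, has taken for a name from the list of things; names that differ only in an ending like _2 or _b are one class to them, and where a whole thing is asked for, a point or a joint stands for the part that bears it (a point fixed in the world has none). Each returns a list of dicts, best first, with "score" (0 to 1); they miss things now and then, are a little off and sometimes report something else, mostly with a low value. They report only what shows in the picture. A call takes as long as a camera call.
- r.look_for(camera, target): "centre" ([column, row] in pixels, amid what is visible of it).
The state is a dict: "t": time; "joint_positions": joint angles; "qd": joint speeds; "joint_efforts": joint torques, N m; "ee_pos": TCP position; "ee_rot": TCP orientation; "wrist_force": force on the tool from outside, world axes, zero at the start; "wrist_torque": the same for the moment, N m; "finger_gap": opening from 0.0 (shut) to 1.0 (fully open); "grasp_force": force on a finger pad.
Only numpy, scipy, OpenCV 4.12 (cv2) and the standard library are available. Lean on these libraries where they do the work, as an engineer would, in place of code of your own. Each camera call takes 0.05 s, during which the arm holds its last target. There are 200 camera calls.

TASK

Clear the locating block (orange grip) out of the welding fixture: first slide the red-knobbed bolt off the block and fully home into its red keeper. Then, gripping the block and keeping it in its socket, rock it side to side between the two brass jaws, tipping its top clearly (some ten degrees) towards the yellow jaw first and then as clearly the other way, until it works free. Finish while still holding the block upright and still, straight over its socket with its foot just clear, about 2 cm above the rim, the bolt still home and everything else left where it was.

Things in the scene. Friction and masses are not known exactly. Their poses are not given: they have to be found in the camera images.
- fixture: Welding fixture, fixed to the bench: blue base plate 260 x 150 x 12 mm carrying a socket and a bolt. Origin on the bench under the socket's centre; the plate spans x -55 to +205 mm, y -75 to +75 mm. +x points from socket to red keeper, +y from socket to yellow jaw housing, z up.
- socket (a point): Centre of the socket's mouth at rim height, 40 mm above the bench; axes as the fixture's. Socket floor 28 mm below it. Two dark walls, 100 mm long along y, 10 mm thick, inner faces at x = +-19.5 mm, tops at rim height; a sprung brass jaw at each y end.
- yellow_jaw (a point): Top middle of the yellow jaw housing, 55 mm from the socket centre along +y, 44 mm above the bench; housing y = 44 to 66 mm. Its brass jaw is a round bar along x, radius 6 mm, centred at y = 36 mm, 26 mm above the bench; it presses the block's end with about 30 N (6 N/mm, gives 4 mm outward).
- grey_jaw (a point): Top middle of the grey jaw housing, the same as the yellow one but mirrored to the fixture's -y side (this point at y = -55 mm, brass jaw centred at y = -36 mm).
- locating_block: Loose block, about 0.35 kg. Origin: centre of its foot; axes as the fixture's. Aluminium body 36 (x) x 60 (y) x 42 mm high. Starts seated on the socket floor, 28 mm deep, 1.5 mm play to each wall in x, the jaws pinching its y ends 14 mm above the foot. Each jaw holds by about 18 N of friction: a straight pull takes 30 to 45 N.
- block_grip (a point): Middle of the block's orange grip, 24 (x) x 30 (y) x 46 mm high, 65 mm above its foot (seated: grip 54 to 100 mm above the bench). Pushed along y with 15 to 20 N the block rocks about the fixture's x axis: one end rises while the jaw on the side it leans to keeps its end pinched; 0.15 rad raises the middle about 4 mm.
- block_ledge (a point): Top middle of the small ledge on the block's +x side, 20 mm wide (y), 8 mm thick, out to x = 36 mm, top 40 mm above the foot. At the start the bolt rod lies 2 mm above it and keeps the block in.
- bolt (a joint): Travel of the bolt in m along the fixture's +x: 0 = over the block's ledge, 0.040 = fully home in the red keeper (end stop). Starts at 0 to 0.006. Slides with about 4 N of friction and stays where left. Steel rod, radius 6 mm, axis 60 mm above the bench over y = 0.
- bolt_knob (a point): Middle of the bolt's red upright knob, a cylinder of diameter 20 mm, 24 mm high (76 to 100 mm above the bench, this point at 88 mm) on a 10 mm post, at x = 90 mm + bolt travel, y = 0 in the fixture's axes. Grey guide bridges, 34 mm wide, up to 73 mm high, at x = 54 to 66 and 141 to 151 mm.
- keeper (a point): Top middle of the red keeper, a bridge 24 (x) x 34 (y) mm at x = 170 to 194 mm in the fixture's axes, 73 mm high above the bench, which the rod's far end enters.
- spare_block: Bystander: a second block of the same shape in dark steel with a blue grip, standing on the bench beside the fixture. Origin at the centre of its foot.
- tube: Bystander: a square steel tube offcut 100 x 40 x 40 mm lying beside the fixture. Origin at the centre of its underside.
- hammer: Bystander: a hammer lying at the far edge.
- wrench: Bystander: a wrench lying on the right side.
- spray_can: Bystander: a green spray can, diameter 56 mm, 170 mm tall. Origin at the centre of its foot.
- tape: Bystander: a yellow tape measure 70 x 40 x 68 mm. Origin at the centre of its underside.
- magnet: Bystander: a red triangular welding magnet 90 x 25 x 80 mm. Origin at the centre of its underside.

How it is judged:
On the way, in this order (a step that is already met when the one before it is completed fails the run):
1. the bolt is slid fully home into its keeper, the block still seated (value of joint bolt above 0.036 m and z of locating_block in the frame of socket below -0.022 m), for 0.2 s.
2. the block, foot still in the socket, is rocked over towards the yellow jaw by 5 degrees or more (angle between locating_block's own y axis and vertical above 1.6608 rad and z of locating_block in the frame of socket below 0 m and x of locating_block in the frame of socket between -0.02 and 0.02 m), for 0.05 s.
3. the block, foot still in the socket, is rocked over the other way by 5 degrees or more (angle between locating_block's own y axis and vertical below 1.4808 rad and z of locating_block in the frame of socket below 0 m and x of locating_block in the frame of socket between -0.02 and 0.02 m), for 0.05 s.
At the end, for the whole second after the job is handed in: Fingers press on the block (over 2 N), nothing of the fixture touches it; its foot is 4 to 45 mm above the socket rim and within 20 mm of the socket centre sideways; it leans under 0.2 rad and is still (under 0.03 m/s); the bolt is home (over 36 mm) (z of locating_block in the frame of socket between 0.004 and 0.045 m and horizontal distance between locating_block and socket below 0.02 m and angle between locating_block's own z axis and vertical below 0.2 rad and linear speed of locating_block below 0.03 m/s and contact force between the fingers and locating_block above 2 N and contact force between locating_block and fixture below 0.2 N and value of joint bolt above 0.036 m); the arm keeps its last pose, push and grip.
It fails at once if a bystander is knocked or moved by more than 20 mm (distance of any of spare_block, tube, hammer, wrench, spray_can, tape, magnet from where it was at the start of the episode above 0.02 m).
It also fails if it takes over 45 s, if anything falls off the work surface, if the arm or the gripper's body presses on something with over 40 N, if the wrist force passes 120 N, or if a joint passes its speed limit or range.

## Working session

There is one attempt and no reset: what is moved stays moved. The work goes in short steps, Python scripts to look and compute and a tool call to move; the robot and the scene stay as the last step left them, time stands still between calls to the robot, and variables do not carry over. Pictures are saved under pics/ and viewed, at most 10 in all, crops included, and the job is handed in when it is done.

Besides the shell and the picture viewer there is one more tool, called after "Emit:" in YAML: its name, and indented under it one key for each argument. apply_moves: Moves the arm, as the interface text tells. Its arguments: {"type":"object","properties":{"plan":{"type":"array"},"hand":{"type":"number"},"force":{"type":"number"}},"required":["plan"]}

```bash
mkdir -p pics
cat > h.py <<'E'
from station import r
import numpy as np, cv2
from scipy.spatial.transform import Rotation as Ro
def back(f,c,win=2):
    u,v=int(round(c[0])),int(round(c[1])); z=f["range_z"][max(0,v-win):v+win+1,max(0,u-win):u+win+1]; z=z[z>0]
    if not len(z): return None
    p=np.linalg.inv(f["K"])@[c[0],c[1],1]*np.median(z)
    return f["R"].T@(p-f["t"])
def cloud(f):
    v,u=np.mgrid[:400,:640]; z=f["range_z"]
    P=np.stack([u,v,np.ones_like(u)],-1)@np.linalg.inv(f["K"]).T*z[...,None]
    return (P-f["t"])@f["R"]
def save(f,n): cv2.imwrite("pics/"+n,f["image"][:,:,::-1])
E
python3 - <<'E'
from h import *
np.set_printoptions(precision=4,suppress=True)
s=r.observe(); print(s)
for c in ["scene","top"]:
    f=r.grab_frame(c); save(f,c+"0.png"); print(c,-f["R"].T@f["t"])
    for n in ["block_grip","bolt_knob","keeper","yellow_jaw","grey_jaw","spare_block","block_ledge","spray_can","tape","magnet","tube"]:
        for d in r.look_for(c,n)[:2]: print(n,round(d["score"],2),np.round(d["centre"]),back(f,d["centre"]))
E
```

```text
{'t': 0.0, 'joint_positions': array([-1.2708,  0.5765,  0.0248,  1.4379, -0.015 ,  1.129 , -0.0565]), 'qd': array([ 0.0013,  0.0013,  0.0001,  0.0021, -0.0021,  0.0015, -0.    ]), 'joint_efforts': array([  0.0008, -76.5764,   2.251 , -28.5959,   0.0153,   0.0131,
         0.    ]), 'ee_pos': array([0.2526, 0.6255, 0.2444]), 'ee_rot': array([ 0.1907,  0.9816, -0.0008, -0.0001]), 'wrist_force': array([-0.5118,  0.91  ,  0.6044]), 'wrist_torque': array([-0.0145, -0.0018, -0.0601]), 'grasp_force': 0.0, 'finger_gap': 0.9979477757699284}
scene [1.0754 0.5749 1.3983]
block_grip 0.64 [375. 212.] [0.5073 0.1302 0.075 ]
block_grip 0.45 [353. 227.] [0.5844 0.1092 0.012 ]
bolt_knob 0.42 [352. 227.] [0.587  0.107  0.0123]
keeper 0.8 [354. 230.] [0.5892 0.1215 0.0094]
yellow_jaw 0.95 [354. 223.] [0.5738 0.0992 0.0184]
grey_jaw 0.81 [353. 230.] [0.591  0.117  0.0117]
spare_block 0.77 [337. 187.] [ 0.5381 -0.0535  0.0394]
block_ledge 0.58 [378. 215.] [0.4972 0.1416 0.0585]
block_ledge 0.21 [413. 304.] [0.6514 0.4661 0.1588]
spray_can 0.56 [413. 303.] [0.6499 0.4646 0.1633]
tape 0.51 [285. 119.] [ 0.5199 -0.4502  0.0472]
magnet 0.52 [268. 133.] [ 0.6034 -0.456   0.0132]
tube 0.64 [357. 225.] [0.5686 0.1088 0.0093]
tube 0.57 [401. 256.] [0.5259 0.3048 0.0377]
top [ 0.3391 -0.0693  1.4522]
block_grip 0.58 [256. 242.] [0.4836 0.1146 0.0976]
bolt_knob 0.51 [268. 219.] [0.5733 0.0999 0.0121]
keeper 0.86 [266. 221.] [0.5573 0.0991 0.0646]
keeper 0.43 [319. 170.] [ 0.7593 -0.051   0.0229]
yellow_jaw 0.98 [267. 221.] [0.5646 0.0996 0.0136]
grey_jaw 0.75 [271. 220.] [0.571  0.0883 0.012 ]
spare_block 0.52 [316. 237.] [ 0.5218 -0.0659  0.0881]
block_ledge 0.71 [255. 237.] [0.4986 0.119  0.1002]
spray_can 0.63 [269. 219.] [0.5737 0.0943 0.0117]
spray_can 0.59 [159. 184.] [0.6179 0.4255 0.1499]
tape 0.57 [443. 264.] [ 0.4865 -0.4707  0.0672]
magnet 0.59 [439. 231.] [ 0.5899 -0.4508  0.0688]
tube 0.79 [200. 228.] [0.5143 0.3081 0.0399]
```

Run:
```python
import cv2,numpy as np
a=cv2.imread("pics/scene0.png"); b=cv2.imread("pics/top0.png")
A=cv2.resize(a[100:330,230:450],None,fx=2.6,fy=2.6);cv2.imwrite("pics/s1.png",A)
B=cv2.resize(b[120:300,130:370],None,fx=3.3,fy=3.3);cv2.imwrite("pics/t1.png",B)
```

```text
(no output)
```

View pics/s1.png

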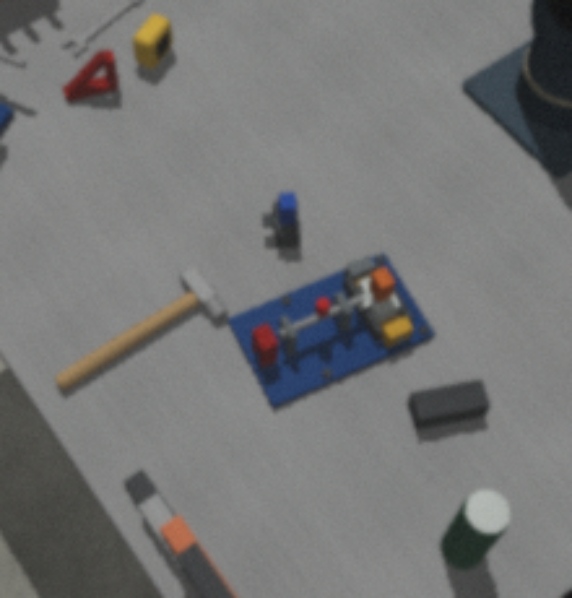

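View pics/t1.png

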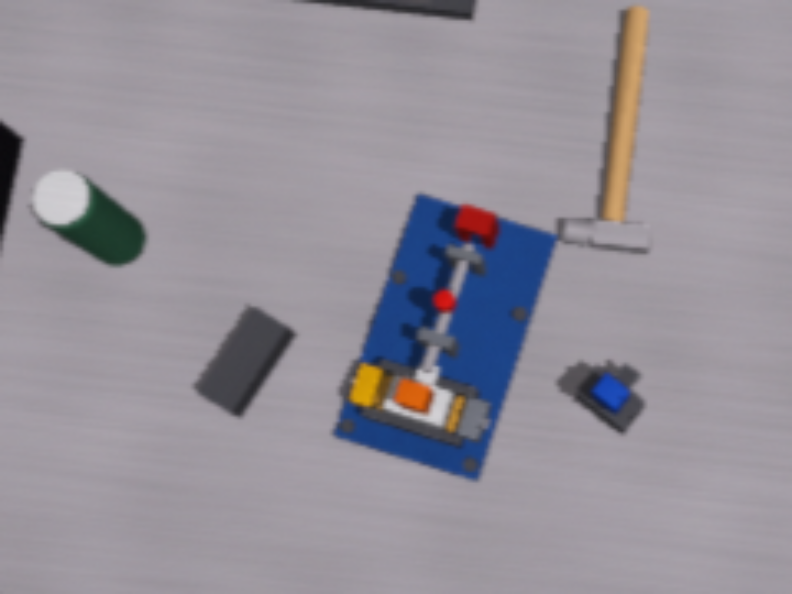

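The scene picture shows the fixture with its orange grip at top-camera pixel ≈(255,240), the red knob at ≈(264,211) and the keeper at ≈(274,188). The yellow housing is on the left (+y), with the spare block on the right and the tube on the left. Next I measure by colour and triangulate.

```bash
cat >> h.py <<'E'
def blobs(f,box=None):
    hsv=cv2.cvtColor(f["image"],cv2.COLOR_RGB2HSV); H,S,V=[hsv[...,i].astype(int) for i in range(3)]
    P=cloud(f); ok=(f["range_z"]>0)
    M={"red":((H<5)|(H>174))&(S>150)&(V>60),"orange":(H>=6)&(H<=15)&(S>150)&(V>90),"yellow":(H>=19)&(H<=28)&(S>150)&(V>90)}
    out=[]
    for k,m in M.items():
        n,l,st,c=cv2.connectedComponentsWithStats(m.astype(np.uint8))
        for i in range(1,n):
            if st[i,4]<12: continue
            q=P[(l==i)&ok]
            if len(q)<5: continue
            zt=np.percentile(q[:,2],90); top=q[q[:,2]>zt-.006]
            lo,hi=np.percentile(top,5,axis=0),np.percentile(top,95,axis=0)
            if box is None or (abs(top[:,0].mean()-box[0])<box[2] and abs(top[:,1].mean()-box[1])<box[2]):
                out.append((k,c[i],st[i,4],top.mean(0),zt,(l==i)))
    return out
E
python3 - <<'E'
from h import *
np.set_printoptions(precision=4,suppress=True)
for c in ["scene","top"]:
    f=r.grab_frame(c)
    for b in blobs(f,(.57,.1,.2)): print(c,b[0],b[1],b[2],b[3],round(b[4],4))
    # blue plate rect
    P=cloud(f); hsv=cv2.cvtColor(f["image"],cv2.COLOR_RGB2HSV)
    m=(hsv[...,0]>100)&(hsv[...,0]<125)&(hsv[...,1]>130)&(abs(P[...,2]-.012)<.01)&(abs(P[...,0]-.57)<.2)&(abs(P[...,1]-.1)<.16)
    q=P[m][:,:2].astype(np.float32); print(len(q),cv2.minAreaRect(q))
E
```

```text
scene red [353.7222 216.8333] 18 [0.5882 0.1064 0.0982] 0.1006
scene red [331.4182 229.8   ] 55 [0.6753 0.0923 0.0727] 0.0757
scene orange [376.6596 207.2128] 47 [0.4972 0.1242 0.099 ] 0.1016
scene yellow [382.371  225.8226] 62 [0.5065 0.1786 0.0426] 0.0447
980 ((0.5700437426567078, 0.11106712371110916), (0.14618846774101257, 0.2534307837486267), 79.27828216552734)
top red [273.8404 187.3298] 94 [0.6704 0.0873 0.0729] 0.0751
top red [264.3667 210.6333] 30 [0.5845 0.1035 0.1003] 0.1029
top orange [254.8171 239.378 ] 82 [0.492  0.1193 0.1009] 0.1035
top yellow [240.9604 236.5941] 101 [0.5019 0.1739 0.0436] 0.0463
2168 ((0.5661957263946533, 0.10701839625835419), (0.14852972328662872, 0.2578691840171814), 79.85160827636719)
```

Emit:
apply_moves:
  plan:
    - {"delta_pos": [0,0,-10],"twist": [0,0,-0.1]}
    - {"delta_pos": [0,0,-10],"twist": [0,0,-0.105]}
    - {"delta_pos": [-20,-25,0],"twist": [0,0,0]}
    - {"delta_pos": [-26,-33,0],"twist": [0,0,0]}
    - {"delta_pos": [-26,-33,0],"twist": [0,0,0]}
    - {"delta_pos": [-26,-33,0],"twist": [0,0,0]}
    - {"delta_pos": [-26,-33,0],"twist": [0,0,0]}
    - {"delta_pos": [-26,-33,0],"twist": [0,0,0]}
    - {"delta_pos": [-26,-33,0],"twist": [0,0,0]}
    - {"delta_pos": [-26,-33,0],"twist": [0,0,0]}
  hand: 60

```text
t: 2.3
ee_pos: [0.4066, 0.3365, 0.2656]
ee_rot: [0.089, 0.996, 0.0, 0.0]
wrist_force: [0.7, -0.0, -0.3]
finger_gap: 0.706
grasp_force: 0.0
```

Emit:
apply_moves:
  plan:
    - {"delta_pos": [-26,-33,0],"twist": [0,0,0]}
    - {"delta_pos": [-26,-33,0],"twist": [0,0,0]}
    - {"delta_pos": [-26,-33,0],"twist": [0,0,0]}
    - {"delta_pos": [-26,-33,0],"twist": [0,0,0]}
    - {"delta_pos": [-26,-33,0],"twist": [0,0,0]}
    - {"delta_pos": [-20,-30,0],"twist": [0,0,0]}
    - {"delta_pos": [0,0,0],"twist": [0,0,0]}

```text
t: 3.0
ee_pos: [0.5208, 0.1137, 0.2655]
ee_rot: [0.093, 0.996, -0.001, 0.001]
wrist_force: [0.5, -0.1, -0.0]
finger_gap: 0.702
grasp_force: 0.0
```

Run:
```python
from h import *
np.set_printoptions(precision=4,suppress=True)
f=r.grab_frame("wrist"); save(f,"w1.png"); print(-f["R"].T@f["t"])
for b in blobs(f,(.57,.1,.2)): print(b[0],b[1],b[2],b[3],round(b[4],4))
print(Ro.from_quat(r.observe()["ee_rot"]).as_matrix())
```

```text
[0.4499 0.1271 0.394 ]
red [320.6507 240.594 ] 335 [0.5834 0.1056 0.0994] 0.1006
red [320.5588 299.7257] 587 [0.6695 0.0899 0.0728] 0.0738
orange [321.3596 148.3459] 798 [0.4918 0.1234 0.0998] 0.1009
yellow [369.6523 141.7096] 768 [0.5014 0.1756 0.0438] 0.0449
[[-0.9831  0.1828  0.0005]
 [ 0.1828  0.9831 -0.0008]
 [-0.0006 -0.0007 -1.    ]]
```

View pics/w1.png

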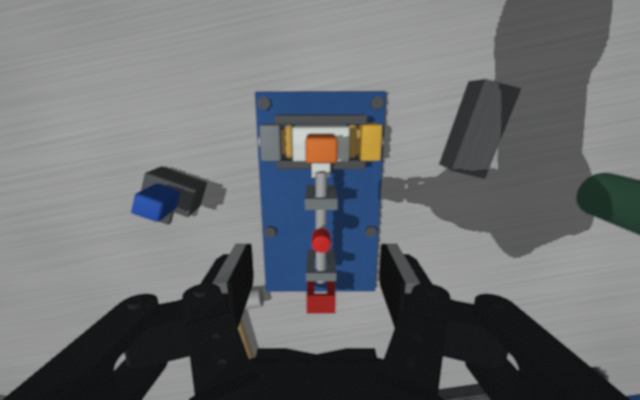

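The wrist view is square to the fixture: orange grip at (321,148), knob at (321,240), keeper at (320,300). The three cameras agree within about 5 mm, and the heights are right (grip 100, knob 100, keeper 73, yellow 44 mm). Next I move over the knob.

Emit:
apply_moves:
  plan:
    - {"delta_pos": [-32,2,20],"twist": [0,0,0]}
    - {"delta_pos": [-32,1,30],"twist": [0,0,0]}
    - {"delta_pos": [0,0,35],"twist": [0,0,0]}
    - {"delta_pos": [0,0,35],"twist": [0,0,0]}
    - {"delta_pos": [0,0,30],"twist": [0,0,0]}
    - {"delta_pos": [0,0,12],"twist": [0,0,0]}
    - {"delta_pos": [0,0,8],"twist": [0,0,0]}
    - {"delta_pos": [0,0,0],"twist": [0,0,0]}

```text
t: 3.85
ee_pos: [0.5824, 0.1117, 0.0953]
ee_rot: [0.089, 0.996, 0.0, -0.0]
wrist_force: [-1.0, 0.4, 0.2]
finger_gap: 0.703
grasp_force: 0.0
```

Run:
```python
from h import *
np.set_printoptions(precision=4,suppress=True)
f=r.grab_frame("wrist"); save(f,"w2.png")
for b in blobs(f,(.57,.1,.2)): print(b[0],b[1],b[2],b[3],round(b[4],4))
s=r.observe();print(s["ee_pos"],s["wrist_force"])
```

```text
red [303.8332 272.7774] 1900 [0.5834 0.1056 0.0994] 0.1005
red [325.0938 350.125 ] 32 [0.6623 0.1029 0.0543] 0.0557
orange [301.9581  50.6525] 5776 [0.4931 0.1224 0.0998] 0.1008
yellow [407.2225  66.5262] 3613 [0.5025 0.1753 0.0439] 0.0449
[0.5829 0.1116 0.0961] [-0.2011 -0.9178 -0.4751]
```

View pics/w2.png

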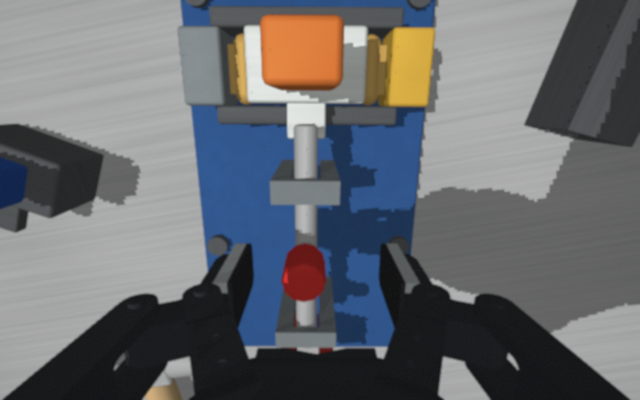

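The knob sits at (304,272), about 6 mm to the −y side of the finger middle, so I shift that far and grip it.

Emit:
apply_moves:
  plan:
    - {"delta_pos": [-2,-6,2],"twist": [0,0,0]}
    - {"delta_pos": [0,0,0],"twist": [0,0,0]}
    - {"delta_pos": [0,0,0],"twist": [0,0,0]}
    - {"delta_pos": [0,0,0],"twist": [0,0,0]}
    - {"delta_pos": [0,0,0],"twist": [0,0,0]}
    - {"delta_pos": [0,0,0],"twist": [0,0,0]}
  hand: 10
  force: 40

```text
t: 4.5
ee_pos: [0.5842, 0.1057, 0.0944]
ee_rot: [0.089, 0.996, 0.001, 0.001]
wrist_force: [0.1, 2.2, 6.2]
finger_gap: 0.215
grasp_force: 39.1
```

Emit:
apply_moves:
  plan:
    - {"delta_pos": [-5,0,0],"twist": [0,0,0]}
    - {"delta_pos": [-8,0,0],"twist": [0,0,0]}
    - {"delta_pos": [-8,0,0],"twist": [0,0,0]}
    - {"delta_pos": [-8,0,0],"twist": [0,0,0]}
    - {"delta_pos": [-6,0,0],"twist": [0,0,0]}
    - {"delta_pos": [-3,0,0],"twist": [0,0,0]}
    - {"delta_pos": [-2,0,0],"twist": [0,0,0]}
    - {"delta_pos": [0,0,0],"twist": [0,0,0]}

```text
t: 5.3
ee_pos: [0.6198, 0.0991, 0.0944]
ee_rot: [0.089, 0.996, 0.0, -0.003]
wrist_force: [-14.1, 3.8, 18.8]
finger_gap: 0.213
grasp_force: 40.4
```

Emit:
apply_moves:
  plan:
    - {"delta_pos": [-2,0,0],"twist": [0,0,0]}
    - {"delta_pos": [-1,0,0],"twist": [0,0,0]}
    - {"delta_pos": [0,0,0],"twist": [0,0,0]}

```text
t: 5.6
ee_pos: [0.62, 0.099, 0.0943]
ee_rot: [0.088, 0.996, 0.0, -0.005]
wrist_force: [-24.3, 5.0, 25.9]
finger_gap: 0.216
grasp_force: 41.1
```

Run:
```python
from h import *
np.set_printoptions(precision=4,suppress=True)
f=r.grab_frame("wrist")
for b in blobs(f,(.57,.1,.2)): print(b[0],b[1],b[2],b[3],round(b[4],4))
s=r.observe();print(s["ee_pos"],s["wrist_force"])
```

```text
red [315.6535 301.6402] 4586 [0.6191 0.0988 0.1014] 0.1002
yellow [422.1361  16.0063] 1594 [0.5163 0.1726 0.0437] 0.0448
[0.62   0.099  0.0943] [-23.6719   4.3331  25.1933]
```

The bolt is on its end stop (24 N, knob 129 mm from the grip). I release, rise and go over the block's grip.

Emit:
apply_moves:
  plan:
    - {"delta_pos": [3,0,0],"twist": [0,0,0]}
    - {"delta_pos": [0,0,0],"twist": [0,0,0]}
    - {"delta_pos": [0,0,0],"twist": [0,0,0]}
    - {"delta_pos": [0,0,0],"twist": [0,0,0]}
    - {"delta_pos": [0,0,0],"twist": [0,0,0]}
    - {"delta_pos": [0,0,-30],"twist": [0,0,0]}
    - {"delta_pos": [0,0,-40],"twist": [0,0,0]}
    - {"delta_pos": [30,0,-10],"twist": [0,0,0]}
    - {"delta_pos": [40,0,0],"twist": [0,0,0]}
    - {"delta_pos": [40,0,0],"twist": [0,0,0]}
  hand: 60

```text
t: 6.65
ee_pos: [0.5137, 0.1173, 0.1736]
ee_rot: [0.09, 0.996, 0.0, 0.001]
wrist_force: [0.1, 1.4, -0.9]
finger_gap: 0.7
grasp_force: 0.0
```

Emit:
apply_moves:
  plan:
    - {"delta_pos": [20,0,0],"twist": [0,0,0]}
    - {"delta_pos": [0,0,0],"twist": [0,0,0]}
    - {"delta_pos": [0,0,0],"twist": [0,0,0]}

```text
t: 6.95
ee_pos: [0.4953, 0.1209, 0.1737]
ee_rot: [0.089, 0.996, 0.0, 0.001]
wrist_force: [0.6, 1.1, 0.6]
finger_gap: 0.701
grasp_force: 0.0
```

Run:
```python
from h import *
np.set_printoptions(precision=4,suppress=True)
f=r.grab_frame("wrist"); save(f,"w3.png")
for b in blobs(f,(.57,.1,.2)): print(b[0],b[1],b[2],b[3],round(b[4],4))
f=r.grab_frame("top")
for b in blobs(f,(.57,.1,.2)): print(b[0],b[1],b[2],b[3],round(b[4],4))
s=r.observe();print(s["ee_pos"],Ro.from_quat(s["ee_rot"]).as_matrix(),s["wrist_force"])
```

```text
red [316.0736 346.9225] 258 [0.6081 0.1003 0.094 ] 0.0919
orange [317.6816 203.383 ] 1812 [0.4912 0.1225 0.0997] 0.1006
yellow [381.2697 186.5852] 1309 [0.5014 0.1754 0.0438] 0.0448
red [273.9551 187.0674] 89 [0.6702 0.086  0.0735] 0.0762
red [268.     199.9429] 35 [0.6195 0.0957 0.1005] 0.1028
orange [257.6154 242.3846] 13 [0.4371 0.0531 0.5456] 0.4752
[0.496  0.1206 0.1734] [[-0.984   0.1784  0.001 ]
 [ 0.1784  0.984  -0.    ]
 [-0.001   0.0002 -1.    ]] [-0.5506 -0.23    0.2425]
```

View pics/w3.png

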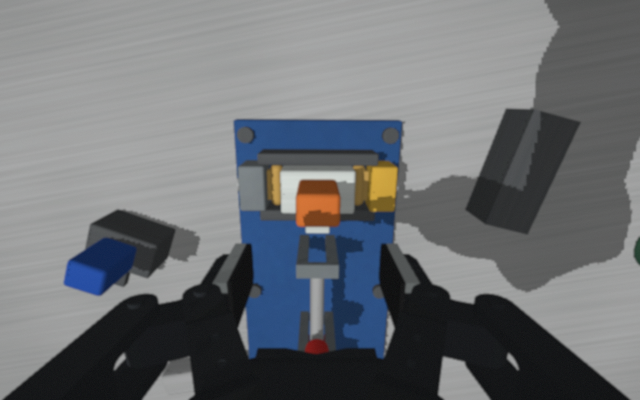

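The view confirms the rod is clear of the ledge, with the grip at (318,203) and the knob home at (316,347). I descend and grip.

Emit:
apply_moves:
  plan:
    - {"delta_pos": [4,1,10],"twist": [0,0,0]}
    - {"delta_pos": [0,0,30],"twist": [0,0,0]}
    - {"delta_pos": [0,0,30],"twist": [0,0,0]}
    - {"delta_pos": [0,0,20],"twist": [0,0,0]}
    - {"delta_pos": [0,0,9],"twist": [0,0,0]}
    - {"delta_pos": [0,0,0],"twist": [0,0,0]}

```text
t: 7.65
ee_pos: [0.4904, 0.1222, 0.0729]
ee_rot: [0.089, 0.996, -0.001, -0.001]
wrist_force: [-0.5, 0.4, 0.3]
finger_gap: 0.7
grasp_force: 0.0
```

Emit:
apply_moves:
  plan:
    - {"delta_pos": [0,0,0],"twist": [0,0,0]}
    - {"delta_pos": [0,0,0],"twist": [0,0,0]}
    - {"delta_pos": [0,0,0],"twist": [0,0,0]}
    - {"delta_pos": [0,0,0],"twist": [0,0,0]}
    - {"delta_pos": [0,0,0],"twist": [0,0,0]}
    - {"delta_pos": [0,0,0],"twist": [0,0,0]}
  hand: 20
  force: 80

```text
t: 8.25
ee_pos: [0.4917, 0.1228, 0.0754]
ee_rot: [0.089, 0.996, 0.0, 0.001]
wrist_force: [-0.9, 0.5, 5.6]
finger_gap: 0.347
grasp_force: 79.5
```

The grip is firm (gap 29.6 mm). I rock towards yellow about that jaw's pinch point.

Emit:
apply_moves:
  plan:
    - {"delta_pos": [0,2,-1.2],"twist": [0.04,0,0]}
    - {"delta_pos": [0,2,-1.2],"twist": [0.04,0,0]}
    - {"delta_pos": [0,2,-1.2],"twist": [0.04,0,0]}
    - {"delta_pos": [0,2,-1.2],"twist": [0.04,0,0]}
    - {"delta_pos": [0,2,-1.2],"twist": [0.04,0,0]}
    - {"delta_pos": [0,0,0],"twist": [0,0,0]}
    - {"delta_pos": [0,0,0],"twist": [0,0,0]}

```text
t: 8.95
ee_pos: [0.4936, 0.1334, 0.08]
ee_rot: [0.088, 0.991, -0.099, -0.008]
wrist_force: [1.4, 1.8, 4.4]
finger_gap: 0.346
grasp_force: 81.9
```

Run:
```python
from h import *
np.set_printoptions(precision=4,suppress=True)
f=r.grab_frame("wrist"); save(f,"w4.png")
s=r.observe();print(s["ee_pos"],Ro.from_quat(s["ee_rot"]).as_matrix(),s["wrist_force"],s["wrist_torque"])
```

```text
[0.4936 0.1333 0.0801] [[-0.9842  0.1742 -0.0334]
 [ 0.1773  0.9648 -0.194 ]
 [-0.0016 -0.1969 -0.9804]] [1.7257 3.2261 4.4614] [ 0.2346 -0.3346 -0.0112]
```

View pics/w4.png

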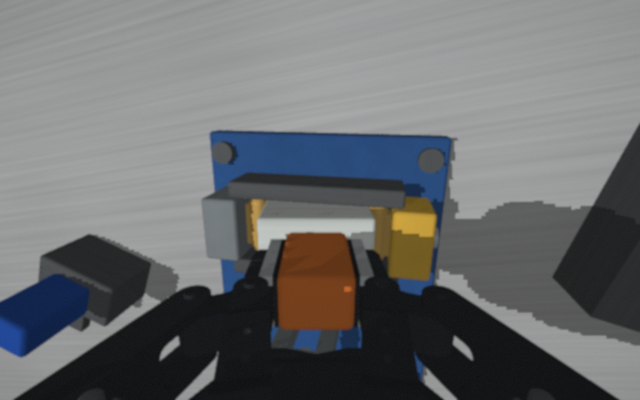

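The picture shows the block leaning with the gripper, grip at (317,280), about 11° towards yellow and still in the socket. Now the other way.

Emit:
apply_moves:
  plan:
    - {"delta_pos": [0,-2.1,-1.2],"twist": [-0.04,0,0]}
    - {"delta_pos": [0,-2.1,-1.2],"twist": [-0.04,0,0]}
    - {"delta_pos": [0,-2.1,-1.2],"twist": [-0.04,0,0]}
    - {"delta_pos": [0,-2.1,-1.2],"twist": [-0.04,0,0]}
    - {"delta_pos": [0,-2.1,-1.2],"twist": [-0.04,0,0]}
    - {"delta_pos": [0,-2.1,-1.2],"twist": [-0.04,0,0]}
    - {"delta_pos": [0,-2.1,-1.2],"twist": [-0.04,0,0]}
    - {"delta_pos": [0,-2.1,-1.2],"twist": [-0.04,0,0]}
    - {"delta_pos": [0,-2.1,-1.2],"twist": [-0.04,0,0]}
    - {"delta_pos": [0,-2.1,-1.2],"twist": [-0.04,0,0]}

```text
t: 10.0
ee_pos: [0.4899, 0.1137, 0.0923]
ee_rot: [0.088, 0.991, 0.101, 0.01]
wrist_force: [2.6, 6.3, -5.6]
finger_gap: 0.343
grasp_force: 82.2
```

Emit:
apply_moves:
  plan:
    - {"delta_pos": [0,0,0],"twist": [0,0,0]}
    - {"delta_pos": [0,0,0],"twist": [0,0,0]}

```text
t: 10.2
ee_pos: [0.4898, 0.1135, 0.0923]
ee_rot: [0.089, 0.991, 0.101, 0.01]
wrist_force: [2.0, 7.2, -3.1]
finger_gap: 0.342
grasp_force: 82.4
```

Run:
```python
from h import *
np.set_printoptions(precision=4,suppress=True)
f=r.grab_frame("wrist"); save(f,"w5.png")
s=r.observe();print(s["ee_pos"],Ro.from_quat(s["ee_rot"]).as_matrix(),s["wrist_force"],s["wrist_torque"])
```

```text
[0.4898 0.1137 0.0923] [[-0.9841  0.1737  0.0371]
 [ 0.1776  0.964   0.1979]
 [-0.0014  0.2013 -0.9795]] [ 3.8868  7.8919 -3.1759] [ 1.521  -0.6119 -0.0504]
```

View pics/w5.png

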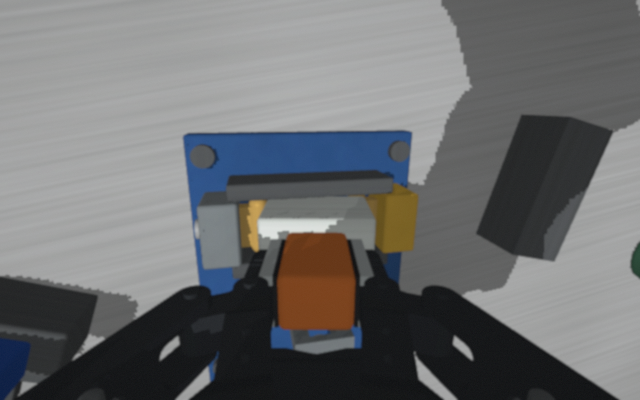

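It leans about 11.6° the other way, grip at (317,280), with the foot still about 11 mm below the rim. I bring it upright and lift.

Emit:
apply_moves:
  plan:
    - {"delta_pos": [0,2,-5],"twist": [0.034,0,0]}
    - {"delta_pos": [0,2,-5],"twist": [0.034,0,0]}
    - {"delta_pos": [0,2,-5],"twist": [0.034,0,0]}
    - {"delta_pos": [0,2,-5],"twist": [0.034,0,0]}
    - {"delta_pos": [0,2,-5],"twist": [0.034,0,0]}
    - {"delta_pos": [0,2,-5],"twist": [0.034,0,0]}
    - {"delta_pos": [0,0,0],"twist": [0,0,0]}
    - {"delta_pos": [0,0,0],"twist": [0,0,0]}
    - {"delta_pos": [0,0,0],"twist": [0,0,0]}

```text
t: 11.15
ee_pos: [0.4902, 0.12, 0.1226]
ee_rot: [0.09, 0.996, -0.002, -0.001]
wrist_force: [-1.2, -0.6, -3.4]
finger_gap: 0.336
grasp_force: 82.7
```

Run:
```python
from h import *
np.set_printoptions(precision=4,suppress=True)
f=r.grab_frame("wrist"); save(f,"w6.png")
P=cloud(f);hsv=cv2.cvtColor(f["image"],cv2.COLOR_RGB2HSV)
g=r.grab_frame("scene"); save(g,"s6.png")
for b in blobs(g,(.57,.1,.2)): print(b[0],b[1],b[2],b[3],round(b[4],4))
cv2.imwrite("pics/s6c.png",cv2.resize(g["image"][160:260,310:440,::-1],None,fx=5,fy=5))
s=r.observe();print(s["ee_pos"],Ro.from_quat(s["ee_rot"]).as_matrix(),s["wrist_force"],s["wrist_torque"],s["t"])
```

```text
red [344.8421 220.8421] 19 [0.6257 0.1012 0.1006] 0.1023
red [331.5  229.68] 50 [0.6758 0.0924 0.0719] 0.0745
yellow [383.     225.6098] 41 [0.5051 0.1784 0.0441] 0.0461
[0.4904 0.12   0.1226] [[-0.9838  0.1791 -0.0014]
 [ 0.1791  0.9838 -0.0038]
 [ 0.0007 -0.0039 -1.    ]] [ 0.235   0.1359 -2.3162] [0.0181 0.0145 0.0099] 11.25
```

View pics/w6.png

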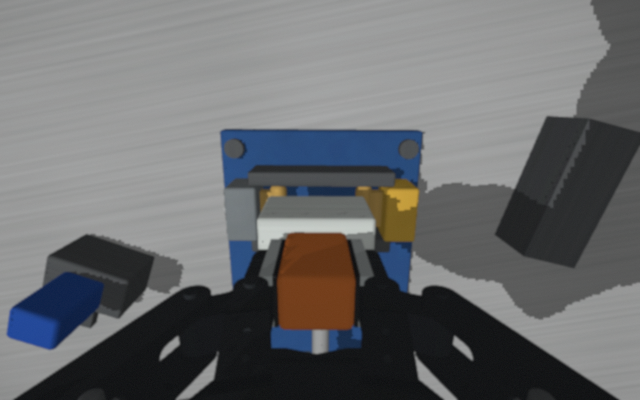

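View pics/s6c.png

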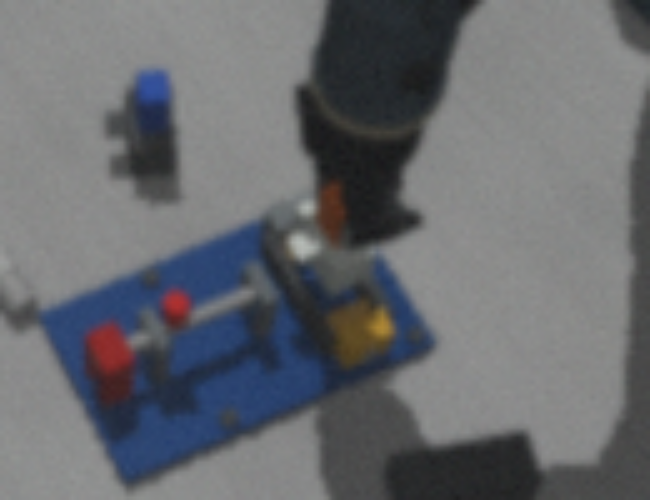

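The wrist view shows the block upright and free, body at (317,222) above the open jaws. The scene view shows the knob by the keeper and the bystanders in place. Only the block's weight is on the wrist, and the foot is about 19 mm over the rim and within 3 mm of centre. Handing in.

```bash
python3 -c "
from station import r
print(r.finish_job())"
```

```text
the job is handed in; nothing more can be done
None
```

I handed the job in at about 11 s. The bolt is home, and the block was rocked about 11° towards yellow, then about 11° back. It is now held upright and still about 19 mm over its socket rim, nothing else disturbed; no verdict came back.

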